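# Shut and bolt the test box, then start the test

## Robot

A 6-joint arm with a two-finger parallel gripper is mounted at the origin on the work surface. World frame = base frame: x ahead of the robot, y to its left, z up, the work surface at z = 0. Lengths are in m, angles in rad, forces in N, time in s.
With the tool pointing down it reaches from about 0.25 to 0.775 m from the base axis. Payload 4 kg.
Tool frame: the origin (TCP) lies midway between the tips of the shut fingers; the grasp point (between the pads) lies 19 mm behind it; z points along the fingers, y is the line along which they close (so a half turn about z gives the same grasp; the last joint's range is limited). The gripper opens to 94 mm and grips with 3 to 60 N. Pads are 16 mm wide; open, the fingers measure 119 mm over their backs; the gripper's body (75 mm by 177 mm) begins 78 mm behind the grasp point.
Start: joints at [1.054, 0.087, 1.371, -0, 1.684, -0.103], TCP at [0.221, 0.504, 0.206] pointing down, gripper open.
Joint ranges: [-3.1, 3.1], [-0.76, 2.03], [0.27, 2.55], [-1.08, 4.22], [0.17, 2.65], [-2.57, 2.57]. Speed limits (rad/s): [2.79, 2.79, 3.14, 3.14, 3.14, 3.14].

## Interface

Orientations are given as [roll, pitch, yaw] about the fixed x, y, z axes, in that order (R = Rz(yaw) Ry(pitch) Rx(roll)).
In Python, from bench import get_obs, snapshot, close_job gives the robot as it stands. The module is installed in compiled form; this text tells all that it offers.
- The arm moves only by the tool drive_tool, never from a script. Its argument "commands" is a list of rows, each a list of 6 numbers: the shift along the tool's x, y, z in units of 0.04 m (1.0 is 0.04 m), then the turn, a rotation vector about the tool's x, y, z in units of 0.1 rad (1.0 is 0.1 rad). In form: [[dx, dy, dz, wx, wy, wz], ...]. A call has 1 to 20 rows; each row shifts and turns the commanded pose from where the row before left it, along the tool's axes as they then stand; what a row does not reach is not made up. A row lasts 1/8 s, in which the tool goes at most 62.5 mm and 10.7 degrees, less where a joint would pass 70% of its speed; a pose out of reach is approached as far as the arm can. A call with a number of a shift or a turn outside -1 to 1 is refused whole. A call with a gripper value outside its range is refused whole. "gripper" is the closure, from 0 (fully open) to 1 (shut), set as the call begins (left out, the last holds). The fingers move at their own pace and stop on an object; the grip force is fixed at half the most. Time passes only in rows, so rows that do not move let the fingers close. It gives the time, the measured TCP pose, the force, the opening and the grip force at its end, in the units of the state.
- get_obs(): the state, without advancing time (a new reading comes with each control period).
- snapshot(name): name is "scene" or "top"; returns a dict with "image" (384x512x3 uint8, blue, green, red), "range_z" (384x512 float32, m along the optical axis (not along the pixel's ray), 0 where there is no reading), "fx", "fy", "cx", "cy" (pixels), "rvec" (rotation vector, rad) and "tvec" (3), from world to camera coordinates, as OpenCV has them. Camera axes: x right, y down, z forward; pixel columns grow to the right and rows downward; lengths in m; the calibration is good to about 2 mm. A picture is of the moment at which its call begins.
- close_job(): hands the job in; it is judged then, once.
The state is a dict: "time": time; "joint_positions": joint angles; "qvel": joint speeds; "joint_torque": joint torques, N m; "tool_pos": TCP position; "ee_rot": TCP orientation; "wrist_force": force on the tool from outside, world axes, zero at the start; "wrist_torque": the same for the moment, N m; "width": finger opening in m; "finger_force": force on a finger pad.
Only numpy, scipy, OpenCV 4.12 (cv2) and the standard library are available. Lean on these libraries where they do the work, as an engineer would, in place of code of your own. Each camera call takes 0.05 s, during which the arm holds its last target. There are 200 camera calls.

## Task

A circuit board lies ready in the open test box. Push the hinged cover fully shut, then push the sliding bolt all the way across so that it locks the cover, and then press the push button on the start box and let it come up again. Do not turn the rotary knob on the similar-looking range box, and leave the board and the loose things on the bench where they are.

Things in the scene. Friction and masses are not known exactly. Their poses are not given: they have to be found in the camera images.
- test_box: fixed open aluminium case, 190 x 200 x 60 mm high (x, y, z), with a solid ledge 50 mm high and 200 mm long along the front that faces the robot, x = -141 to -95 mm. Origin: centre of the case's underside, ledge not counted. x points from the ledge to the hinge side, y along the ledge, z up. The cover's hinge line: along y at x = +95, z = +60 mm
- cover (a joint): angle of the cover, rad: 0 = fully shut (flat on the case, its top 68 mm above the bench), grows as it opens upward; 0.6 to 1.1 at the start. Grey plate, 195 mm from hinge to free edge, 200 mm wide, 8 mm thick; a catch lip 40 mm wide sticks out 24 mm beyond the free edge near its middle. Stiff hinge: it stays where it is left; 1 to 4 N square to the plate at the free edge moves it
- cover_edge (a point): point on the cover: middle (in y) of the free edge, on the cover's outer (upper) face. x of its frame points in the plate toward the hinge, y along the edge, z out of the outer face
- cover_hinge (a point): point on the hinge line of the cover, at the middle of its width, 60 mm above the bench, in the plane of the cover's inner (lower) face
- bolt (a joint): travel of the steel bolt along the ledge, m: 0 = fully open (toward the test box's +y end), 0.060 = fully across, against its stop, its tongue over the catch lip; 0 to 0.015 at the start. It moves in the test box's -y direction with about 2 N friction and stays where it is left. Its tab stands at x = -120 mm, y = +85 mm minus this value, in the test box's frame
- bolt_tab (a point): centre of the top of the bolt's upright tab, 105 mm above the bench. The tab is 20 mm (x) by 16 mm (y), and rises 55 mm from the ledge, 37 mm higher than the top of the shut cover. A tongue 6 mm thick runs 52 mm from it toward -y, its top 74 mm above the bench
- start_box: fixed beige control box, 85 x 85 x 40 mm high, with a round push button on top; origin at the centre of its underside. It stands on one side of the test box and the range box on the other; either may be on either side
- start_top (a point): centre of the top of the push button (28 mm across, in a black housing, its top 62 mm above the bench); it is pressed straight down
- start (a joint): how far the push button is pressed, m: 0 = up, 0.006 = fully down; a spring of 5 N at full travel brings it back up
- range_box: fixed beige control box of the same size, with a rotary knob with a bar grip on top instead of a button, about 85 mm high in all; origin at the centre of its underside
- range (a joint): angle of the rotary knob in rad, 0 at the start; leave it alone
- board: loose brown circuit board, 100 x 70 mm, on four 15 mm legs with components up to 31 mm high, lying on the floor of the test box; origin under its centre at the feet
- driver: loose screwdriver, 170 mm, lying on the bench
- marker: loose white pen, about 120 mm long, 14 mm thick, lying on the bench
- meter: loose dark grey hand-held meter, 160 x 80 x 40 mm, lying on the bench
- jar: loose amber glass jar, 56 mm across, 85 mm high
- reel: loose grey plastic reel, 60 mm across, 42 mm high
- mug: loose white mug, 76 mm across, 90 mm high

How it is judged:
On the way, in this order (a step that is already met when the one before it is completed fails the run):
1. the cover is fully shut, the bolt still open (value of joint cover below 0.04 rad and value of joint bolt below 0.03 m), for 0.1 s.
2. the bolt is pushed fully across over the shut cover (value of joint cover below 0.04 rad and value of joint bolt above 0.055 m), for 0.1 s.
3. the start button is pressed, with the cover shut and bolted (all of step 2 and value of joint start above 0.0035 m), for 0.05 s.
At the end, for the whole second after the job is handed in: cover within 0.04 rad of shut, bolt at least 55 mm of its 60 mm across, button up again (less than 1.5 mm down), knob within 0.12 rad of its start, the board at rest, and the board and all loose things within 30 mm of where they started (all of step 2 and value of joint start below 0.0015 m and value of joint range between -0.12 and 0.12 rad and linear speed of board below 0.02 m/s and distance of each of board, driver, marker, meter, jar, reel, mug from where it was at the start of the episode below 0.03 m); the robot touches nothing.
It fails at once if the start button is pressed before the cover is shut and bolted (value of joint start above 0.003 m and not (value of joint cover below 0.06 rad and value of joint bolt above 0.052 m)).
It fails at once if the bolt is pushed across while the cover is open (value of joint bolt above 0.04 m and value of joint cover above 0.1 rad).
It fails at once if the rotary knob is turned (value of joint range above 0.15 rad or value of joint range below -0.15 rad).
It fails at once if the circuit board or a loose thing is lifted, carried or knocked away (distance of any of board, driver, marker, meter, jar, reel, mug from where it was at the start of the episode above 0.03 m or height (world z) of board above 0.025 m).
It also fails if it takes over 51 s, if anything falls off the work surface, if the arm or the gripper's body presses on something with over 40 N, if the wrist force passes 120 N, or if a joint passes its speed limit or range.

## Working session

There is one attempt and no reset: what is moved stays moved. The work goes in short steps, Python scripts to look and compute and a tool call to move; the robot and the scene stay as the last step left them, time stands still between calls to the robot, and variables do not carry over. Pictures are saved under pics/ and viewed, at most 10 in all, crops included, and the job is handed in when it is done.

Besides the shell and the picture viewer there is one more tool, called after ">>>" in YAML: its name, and indented under it one key for each argument. drive_tool: Moves the arm, as the interface text tells. Its arguments: {"type":"object","properties":{"commands":{"type":"array"},"gripper":{"type":"number"}},"required":["commands"]}

```bash
mkdir -p pics
cat > h.py <<'E'
import numpy as np, cv2
from bench import get_obs, snapshot, close_job
def cloud(s):
    R=cv2.Rodrigues(np.array(s["rvec"],float))[0]; t=np.array(s["tvec"],float).ravel()
    z=s["range_z"]; v,u=np.mgrid[:z.shape[0],:z.shape[1]]
    P=np.stack([(u-s["cx"])/s["fx"]*z,(v-s["cy"])/s["fy"]*z,z],-1)
    W=(P-t)@R; W[z==0]=np.nan
    return W
E
python3 - <<'E'
from h import *
for n in("scene","top"):
    s=snapshot(n); cv2.imwrite(f"pics/{n}0.png",s["image"]); np.savez(f"{n}0.npz",W=cloud(s),im=s["image"])
    print(n,s["fx"],(s["range_z"]==0).mean(), -cv2.Rodrigues(np.array(s["rvec"],float))[0].T@np.array(s["tvec"]).ravel())
o=get_obs();print(o["tool_pos"],o["ee_rot"],o["width"],o["time"])
E
```

```text
scene 393.6047752626149 0.003987630208333333 [0.87647162 0.55149591 0.8773652 ]
top 469.0353159492646 0.003931681315104167 [ 0.27060002 -0.00212293  1.48226077]
[0.22091814 0.50315828 0.204442  ] [-3.13963826e+00 -2.15467569e-04  2.72778149e+00] 0.09395420244690314 0.1
```

View pics/scene0.png

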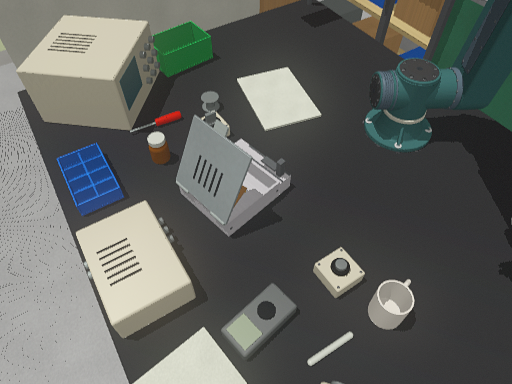

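View pics/top0.png

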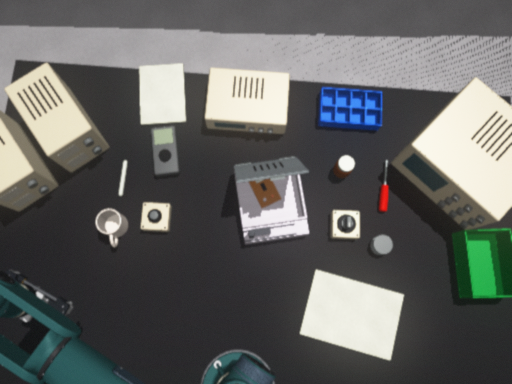

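The top view shows the test box at about (272,200), control boxes at (155,216) and (345,223), and the bolt on the ledge near (275,235). I'll measure the heights to tell button from knob.

Run:
```python
from h import *
d=np.load("top0.npz");W=d["W"];im=d["im"]
for n,(u,v) in dict(L=(155,216),R=(345,223)).items():
    P=W[v-25:v+25,u-25:u+25].reshape(-1,3)
    b=P[(P[:,2]>.034)&(P[:,2]<.046)];k=P[P[:,2]>.055]
    print(n,"box",b[:,:2].min(0),b[:,:2].max(0),"knob",k.mean(0),np.percentile(k[:,2],[50,90,100]),len(k))
    r=cv2.minAreaRect((b[:,:2]*1000).astype(np.float32));print(r)
S=np.load("scene0.npz")["W"]
A=np.concatenate([W[145:250,225:315].reshape(-1,3),S[100:240,170:300].reshape(-1,3)])
A=A[(A[:,2]>.03)&np.isfinite(A[:,2])]
# ledge + case rim from top view
T=W[145:250,225:315].reshape(-1,3)
for lo,hi in((.045,.055),(.055,.066),(.066,.08),(.095,.115)):
    m=(W[...,2]>lo)&(W[...,2]<hi); m[:145]=0;m[250:]=0;m[:,:225]=0;m[:,312:]=0
    q=W[m]; print(lo,len(q),q.mean(0), cv2.minAreaRect((q[:,:2]*1000).astype(np.float32)))
c=np.hstack([cv2.resize(im[140:250,225:315],None,fx=5,fy=5,interpolation=2),cv2.resize(im[195:245,320:370],(275,275)) .repeat(2,0)])
s=cv2.imread("pics/scene0.png")[80:240,160:310]
cv2.imwrite("pics/c1.png",np.hstack([cv2.resize(im[140:250,225:315],(400,490)),cv2.resize(s,(400,490))]))
```

```text
L box [0.44420142 0.25492906] [0.53062495 0.34204845] knob [0.4864611  0.29638311 0.06102954] [0.06133159 0.06568462 0.06944629] 85
((487.10528564453125, 297.89459228515625), (86.140869140625, 85.85785675048828), 3.248422384262085)
R box [ 0.46618971 -0.33732986] [ 0.55276358 -0.2505309 ] knob [ 0.50762589 -0.29155581  0.07467032] [0.08044981 0.08710454 0.0897988 ] 95
((509.28900146484375, -294.4127197265625), (84.6705551147461, 85.93095397949219), 1.7057479619979858)
0.045 722 [ 0.47592108 -0.09026879  0.05079974] ((532.8779296875, -61.66712951660156), (182.90296936035156, 199.12576293945312), 14.878342628479004)
0.055 442 [ 0.52337567 -0.06899057  0.05969314] ((567.4339599609375, -56.45698547363281), (246.7615966796875, 200.71168518066406), 12.915740013122559)
0.066 209 [ 0.54100732 -0.03275321  0.07379965] ((571.29541015625, -54.39905548095703), (233.68702697753906, 198.91705322265625), 12.605268478393555)
0.095 140 [ 0.60683995 -0.02530195  0.10504583] ((565.6644287109375, -58.3282470703125), (216.158203125, 197.53297424316406), 14.47552490234375)
```

View pics/c1.png

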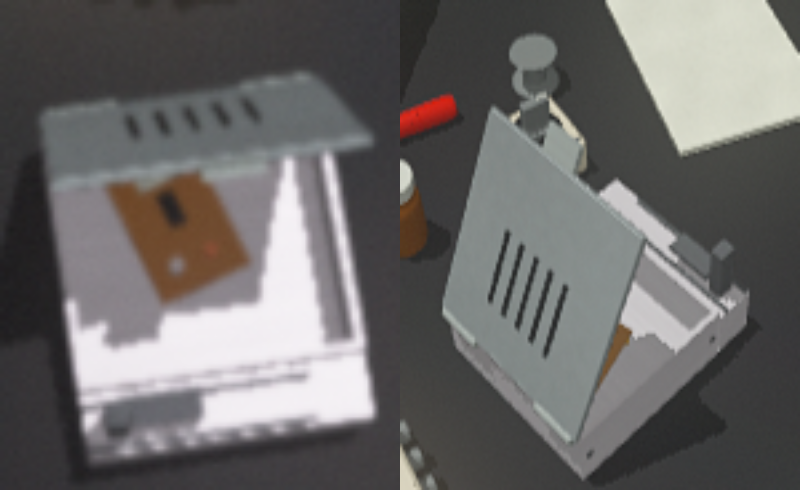

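The left box has the low button (top at about 62 mm), so it is the start box; the right one is the knob. Next I need the box yaw, tab position and cover plane.

Run:
```python
from h import *
W=np.load("top0.npz")["W"]; S=np.load("scene0.npz")["W"]
# front edge
pts=[]
for u in range(248,306):
    c=W[225:250,u]; c=c[(c[:,2]>.045)&(c[:,2]<.056)]
    if len(c): pts.append(c[np.argmin(c[:,0]),:2])
pts=np.array(pts,np.float32); l=cv2.fitLine(pts,cv2.DIST_HUBER,0,.01,.01).ravel(); 
if l[1]<0:l[:2]*=-1
yaw=np.arctan2(-l[0],l[1]);print("front edge",l,"yaw",yaw)
# cover plane from scene
P=S[125:200,190:240].reshape(-1,3); P=P[P[:,2]>.08]
for _ in range(5):
    m=P.mean(0);n=np.linalg.svd(P-m,full_matrices=0)[2][2]; n*=np.sign(n[2]); P=P[abs((P-m)@n)<.005]
print("cover n",n,"n pts",len(P),"angle",np.arccos(n[2]),"yaw",np.arctan2(-n[1],-n[0]),"mean",m)
for y in (yaw,np.arctan2(-n[1],-n[0])):
  y=float(y);R=np.array([[np.cos(y),-np.sin(y)],[np.sin(y),np.cos(y)]])
  T=np.concatenate([W[140:250,225:315].reshape(-1,3),S[100:240,170:300].reshape(-1,3)]);T=T[T[:,2]>.03]
  L=W[225:250,225:315].reshape(-1,3);L=L[(L[:,2]>.045)&(L[:,2]<.056)]
  q=L[:,:2]@R; a=np.percentile(q,[1,99],axis=0);print("ledge local",a)
  xf=float(np.median((pts@R)[:,0])); o=np.array([xf+.141,a[:,1].mean()]);print("origin world",R@o,xf)
  for nm,C in (("top",W[140:250,225:315]),("scene",S[100:240,170:300])):
    C=C.reshape(-1,3);C=C[C[:,2]>.03]; q=C[:,:2]@R-o
    k=(q[:,0]<-.095)&(q[:,0]>-.15)&(C[:,2]>.085)&(C[:,2]<.112)&(abs(q[:,1])<.1)
    print(nm,"tab local",q[k].min(0) if k.any() else 0,q[k].max(0) if k.any() else 0,C[k,2].max() if k.any() else 0,k.sum())
    # cover: distance to plane
    d=abs((C-m)@n)<.006; k=d&(C[:,2]>.08); e=C[k]; e2=q[k]
    print(nm,"cover top z",np.percentile(e[:,2],[95,99,100]),"y",np.percentile(e2[:,1],[1,99]),"x",e2[:,0].min(),e2[:,0].max())
```

```text
front edge [-0.21856244  0.975823    0.4510476  -0.0957296 ] yaw 0.22034106
cover n [0.86030768 0.19753662 0.46994678] n pts 3363 angle 1.0815658404702702 yaw -2.9158931907212713 mean [ 0.62871226 -0.03601342  0.17032835]
ledge local [[ 0.41812836 -0.27628121]
 [ 0.46403272 -0.08095426]]
origin world [ 0.58579391 -0.05183848] 0.41930120277196
top tab local [-0.13176488  0.06885928] [-0.1118472   0.08484014] 0.11168742944335777 40
top cover top z [0.23974105 0.25817075 0.26030321] y [-0.09708993  0.09820595] x -0.007534486449642497 0.09328803468152369
scene tab local [-0.13055433  0.06893043] [-0.10904444  0.08642287] 0.10742795931859357 74
scene cover top z [0.23440382 0.25160776 0.25683898] y [-0.09645416  0.10029629] x -0.005639246616073179 0.09543212619852015
ledge local [[-0.46339463  0.08332633]
 [-0.41714417  0.27857789]]
origin world [ 0.3108666 -0.1142823] -0.4184073161968859
top tab local 0 0 0 0
top cover top z [0.23974105 0.25817075 0.26030321] y [-0.09739969  0.09791441] x -0.3754565544224242 -0.27434621901720513
scene tab local 0 0 0 0
scene cover top z [0.23440382 0.25160776 0.25683898] y [-0.09935123  0.09740984] x -0.3772910073571746 -0.2762278213603737
```

>>> drive_tool:
  commands:
    - [0, 0, -0.35, 0, 0, -0.908]
    - [0, 0, -0.35, 0, 0, -0.908]
    - [0, 0, -0.35, 0, 0, -0.908]
    - [0, 0, -0.35, 0, 0, -0.908]
    - [0, 0, -0.35, 0, 0, -0.908]
    - [0, 0, -0.35, 0, 0, -0.908]
    - [0, 0, -0.35, 0, 0, -0.908]
  gripper: 1

```text
time: 0.98
tool_pos: [0.221, 0.5034, 0.3032]
ee_rot: [-3.141, -0.001, -2.917]
wrist_force: [-0.6, 0.4, -0.4]
width: 0.0275
finger_force: 0.0
```

>>> drive_tool:
  commands:
    - [-0.436, -0.974, 0, 0, 0, 0]
    - [-0.436, -0.974, 0, 0, 0, 0]
    - [-0.436, -0.974, 0, 0, 0, 0]
    - [-0.436, -0.974, 0, 0, 0, 0]
    - [-0.436, -0.974, 0, 0, 0, 0]
    - [-0.436, -0.974, 0, 0, 0, 0]
    - [-0.436, -0.974, 0, 0, 0, 0]
    - [-0.436, -0.974, 0, 0, 0, 0]
    - [-0.436, -0.974, 0, 0, 0, 0]
    - [-0.436, -0.974, 0, 0, 0, 0]
    - [-0.436, -0.974, 0, 0, 0, 0]
    - [-0.436, -0.974, 0, 0, 0, 0]
    - [-0.436, -0.974, 0, 0, 0, 0]
    - [-0.436, -0.974, 0, 0, 0, 0]
    - [-0.436, -0.974, 0, 0, 0, 0]
    - [-0.436, -0.974, 0, 0, 0, 0]
    - [0, 0, 0, 0, 0, 0]

```text
time: 3.1
tool_pos: [0.6312, -0.0456, 0.3007]
ee_rot: [3.14, -0.004, -2.923]
wrist_force: [0.6, 0.8, 0.4]
width: 0.0005
finger_force: 0.0
```

```bash
cat >> h.py <<'E'
def local(p,O=(.586,-.052),a=.222):
    d=np.array(p[:2])-O; c,s=np.cos(a),np.sin(a)
    return np.round([d[0]*c+d[1]*s,-d[0]*s+d[1]*c,p[2]],4)
E
python3 - <<'E'
from h import *
o=get_obs();print(o["tool_pos"],local(o["tool_pos"]),o["ee_rot"],o["joint_positions"],o["wrist_force"],o["time"])
p=[]
for t in (1.08,.95,.8,.65,.5,.35,.2,.1,.05,0,-.01): p.append([.095-.165*np.cos(t)+.008*np.sin(t)+.008,.06+.165*np.sin(t)+.008*np.cos(t)])
p=np.array(p);print(p.round(4).tolist());print((np.diff(p,axis=0)/-.04).round(2).tolist())
E
```

```text
[ 0.631216   -0.04560343  0.30070133] [ 0.0455 -0.0037  0.3007] [ 3.14039735 -0.00381682 -2.92345901] [-1.61507137e-01  2.85444528e-01  9.52954878e-01 -3.22326927e-04
  1.90718125e+00 -1.95054062e+00] [0.56433856 0.7917015  0.43633518] 3.1
[[0.0323, 0.2093], [0.0135, 0.1989], [-0.0062, 0.1839], [-0.0235, 0.1662], [-0.038, 0.1461], [-0.0493, 0.1241], [-0.0571, 0.1006], [-0.0604, 0.0844], [-0.0614, 0.0762], [-0.062, 0.068], [-0.0621, 0.0663]]
[[0.47, 0.26], [0.49, 0.37], [0.43, 0.44], [0.36, 0.5], [0.28, 0.55], [0.2, 0.59], [0.08, 0.4], [0.03, 0.2], [0.02, 0.21], [0.0, 0.04]]
```

>>> drive_tool:
  commands:
    - [0, 0, 0.76, 0, 0, 0]
    - [0, 0, 0.76, 0, 0, 0]
    - [0, 0, 0.76, 0, 0, 0]
    - [0, 0, 0, 0, 0, 0]
    - [0.33, 0, 0, 0, 0, 0]
    - [0.23, 0, 0.13, 0, 0, 0]
    - [0.24, 0, 0.13, 0, 0, 0]
    - [0.25, 0, 0.18, 0, 0, 0]
    - [0.24, 0, 0.19, 0, 0, 0]
    - [0.22, 0, 0.22, 0, 0, 0]
    - [0.21, 0, 0.22, 0, 0, 0]
    - [0.18, 0, 0.25, 0, 0, 0]
    - [0.18, 0, 0.25, 0, 0, 0]

```text
time: 4.72
tool_pos: [0.5488, -0.0616, 0.1485]
ee_rot: [3.142, -0.0, -2.92]
wrist_force: [0.1, -1.3, 0.7]
width: 0.0006
finger_force: 0.6
```

>>> drive_tool:
  commands:
    - [0.14, 0, 0.27, 0, 0, 0]
    - [0.14, 0, 0.28, 0, 0, 0]
    - [0.1, 0, 0.29, 0, 0, 0]
    - [0.1, 0, 0.3, 0, 0, 0]
    - [0.04, 0, 0.2, 0, 0, 0]
    - [0.04, 0, 0.2, 0, 0, 0]
    - [0.02, 0, 0.1, 0, 0, 0]
    - [0.02, 0, 0.1, 0, 0, 0]
    - [0, 0, 0.1, 0, 0, 0]
    - [0, 0, 0.1, 0, 0, 0]
    - [0, 0, 0, 0, 0, 0]

```text
time: 6.1
tool_pos: [0.5259, -0.0666, 0.0714]
ee_rot: [3.141, -0.0, -2.92]
wrist_force: [-0.0, -0.2, 1.2]
width: 0.0004
finger_force: 0.0
```

Run:
```python
from h import *
o=get_obs();print(local(o["tool_pos"]),o["ee_rot"],o["wrist_force"],o["time"])
s=snapshot("scene");cv2.imwrite("pics/s1.png",s["image"])
```

```text
[-0.0619 -0.001   0.0714] [ 3.14132019e+00 -2.53176022e-04 -2.91978108e+00] [-0.04479751 -0.1554278   1.23513988] 6.1
```

View pics/s1.png

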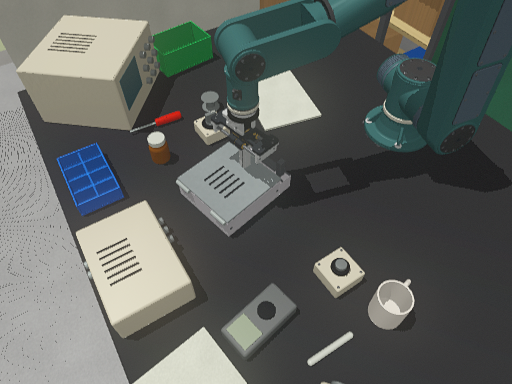

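The cover follows the fingers and is nearly flat at about (235,185); the tip is still about 3 mm too high, so I'll press a little more.

>>> drive_tool:
  commands:
    - [0, 0, 0.05, 0, 0, 0]
    - [0, 0, 0.05, 0, 0, 0]
    - [0, 0, 0, 0, 0, 0]
    - [0, 0, 0, 0, 0, 0]

```text
time: 6.65
tool_pos: [0.5262, -0.0667, 0.0683]
ee_rot: [-3.141, 0.001, -2.92]
wrist_force: [-1.3, 0.8, 3.8]
width: 0.0005
finger_force: 1.5
```

>>> drive_tool:
  commands:
    - [0, 0, 0.06, 0, 0, 0]
    - [0, 0, 0.06, 0, 0, 0]
    - [0, 0, 0, 0, 0, 0]
    - [0, 0, 0, 0, 0, 0]

```text
time: 7.15
tool_pos: [0.5263, -0.0668, 0.068]
ee_rot: [-3.14, 0.002, -2.92]
wrist_force: [-8.0, 1.9, 20.9]
width: 0.0004
finger_force: 10.6
```

>>> drive_tool:
  commands:
    - [0, 0, -0.3, 0, 0, 0]
    - [0, 0, -0.7, 0, 0, 0]
    - [0, 0, -0.75, 0, 0, 0]
    - [0.36, 0.72, 0, 0, 0, 0]
    - [0.36, 0.72, 0, 0, 0, 0]
    - [0.36, 0.72, 0, 0, 0, 0]
    - [0.36, 0.72, 0, 0, 0, 0]
    - [0, 0, 0, 0, 0, 0]
    - [0, 0, 0.5, 0, 0, 0]
    - [0, 0, 0.5, 0, 0, 0]
    - [0, 0, 0.4, 0, 0, 0]
    - [0, 0, 0, 0, 0, 0]

```text
time: 8.65
tool_pos: [0.4436, 0.0326, 0.0754]
ee_rot: [3.141, -0.003, -2.92]
wrist_force: [-0.6, -0.2, 0.4]
width: 0.0008
finger_force: 0.0
```

Run:
```python
from h import *
o=get_obs();print(local(o["tool_pos"]),o["ee_rot"],o["wrist_force"],o["time"])
s=snapshot("scene");cv2.imwrite("pics/s2.png",cv2.resize(s["image"][90:250,160:340],(720,640))[:600])
```

```text
[-0.1203  0.1139  0.0754] [ 3.14077936 -0.00328402 -2.92039876] [-0.61332644 -0.18150632  0.41645193] 8.65
```

View pics/s2.png

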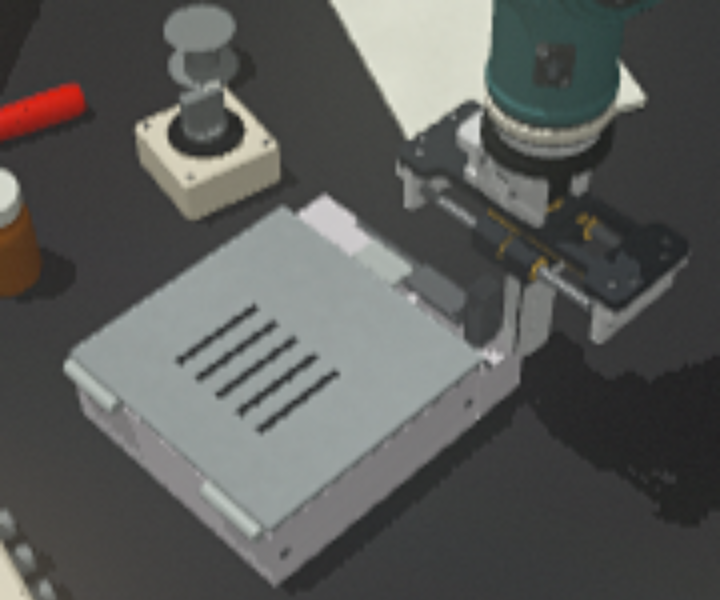

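The cover lies flat and shut, the tab (485,310) is still at its open end, and the fingers stand just on its +y side. Pushing the bolt.

>>> drive_tool:
  commands:
    - [0, -0.17, 0, 0, 0, 0]
    - [0, -0.17, 0, 0, 0, 0]
    - [0, -0.17, 0, 0, 0, 0]
    - [0, -0.17, 0, 0, 0, 0]
    - [0, -0.17, 0, 0, 0, 0]
    - [0, -0.17, 0, 0, 0, 0]
    - [0, -0.17, 0, 0, 0, 0]
    - [0, -0.17, 0, 0, 0, 0]
    - [0, -0.17, 0, 0, 0, 0]
    - [0, -0.17, 0, 0, 0, 0]
    - [0, 0, 0, 0, 0, 0]

```text
time: 10.07
tool_pos: [0.4591, -0.0343, 0.0768]
ee_rot: [-3.141, -0.001, -2.921]
wrist_force: [0.7, -0.3, 0.9]
width: 0.0001
finger_force: 0.0
```

Run:
```python
from h import *
o=get_obs();print(local(o["tool_pos"]),o["wrist_force"],o["time"])
```

```text
[-0.1199  0.0452  0.0768] [ 0.73289135 -0.26000504  0.94136709] 10.075
```

>>> drive_tool:
  commands:
    - [0, -0.07, 0, 0, 0, 0]
    - [0, -0.07, 0, 0, 0, 0]
    - [0, 0, 0, 0, 0, 0]

```text
time: 10.45
tool_pos: [0.4594, -0.0361, 0.0768]
ee_rot: [3.135, -0.001, -2.919]
wrist_force: [-2.6, 8.9, 2.7]
width: 0.0002
finger_force: 4.3
```

Run:
```python
from h import *
o=get_obs();print(local(o["tool_pos"]),o["wrist_force"],o["time"])
s=snapshot("scene");cv2.imwrite("pics/s3.png",cv2.resize(s["image"][90:250,160:340],(720,640))[:600])
```

```text
[-0.12    0.0434  0.0768] [-2.61001738  8.87317321  2.7245454 ] 10.45
```

View pics/s3.png

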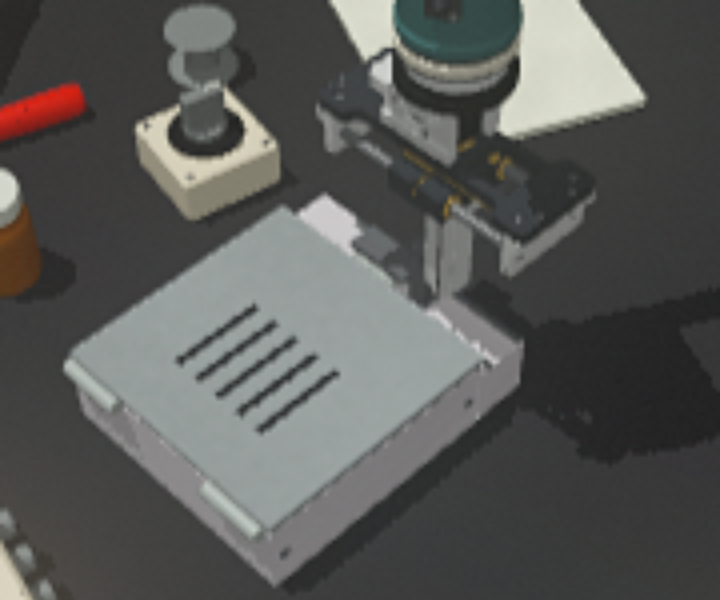

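The tongue now covers the catch lip and the force has risen sharply, so the bolt is against its stop; one firmer nudge will confirm.

>>> drive_tool:
  commands:
    - [0, -0.07, 0, 0, 0, 0]
    - [0, -0.05, 0, 0, 0, 0]
    - [0, 0, 0, 0, 0, 0]

```text
time: 10.88
tool_pos: [0.4594, -0.0362, 0.0769]
ee_rot: [3.125, -0.002, -2.918]
wrist_force: [-5.6, 19.2, 7.3]
width: 0.0001
finger_force: 10.0
```

>>> drive_tool:
  commands:
    - [0, 0.3, 0, 0, 0, 0]
    - [0, 0.4, 0, 0, 0, 0]
    - [0, 0, -0.8, 0, 0, 0]
    - [0, 0, -0.8, 0, 0, 0]
    - [0, 0, 0, 0, 0, 0]

```text
time: 11.5
tool_pos: [0.4573, -0.0164, 0.1439]
ee_rot: [-3.139, 0.006, -2.92]
wrist_force: [-0.6, 0.4, -0.3]
width: 0.0004
finger_force: 0.0
```

Run:
```python
from h import *
o=get_obs();p=o["tool_pos"];print(local(p),o["wrist_force"],o["time"])
W=cloud(snapshot("scene")); C=W.reshape(-1,3);C=C[np.isfinite(C[:,2])]
q=np.array([*(local(c) for c in C[(abs(C[:,0]-.58)<.25)&(abs(C[:,1]+.05)<.2)&(C[:,2]>.085)&(C[:,2]<.11)])])
k=q[(q[:,0]<-.1)&(q[:,0]>-.14)&(q[:,1]<.06)&(q[:,1]>-.05)];print("tab",k.min(0),k.max(0),len(k))
# button
b=C[(np.hypot(C[:,0]-.487,C[:,1]-.298)<.03)&(C[:,2]>.058)];m=(b.min(0)+b.max(0))/2;print("button",m,b.min(0),b.max(0),len(b))
print("box", [np.percentile(C[(np.hypot(C[:,0]-.487,C[:,1]-.298)<.08)&(abs(C[:,2]-.04)<.005)],t,axis=0) for t in(0,100)])
d=local(m)-local(p);print("tool units",-d[0]/.04,d[1]/.04,-(m[2]-p[2])/.04)
```

```text
[-0.1177  0.0631  0.1439] [-0.5822025   0.44315665 -0.34479607] 11.5
tab [-0.1294  0.0166  0.0852] [-0.1086  0.0345  0.1088] 72
button [0.48881497 0.30029489 0.06110879] [0.47522571 0.28730282 0.0581773 ] [0.50240423 0.31328696 0.06404028] 107
box [array([0.4456957 , 0.25607875, 0.03508046]), array([0.53208103, 0.34249861, 0.04476715])]
tool units -2.5125 7.5475 2.0690719363388657
```

The tab is now at y ≈ 25 mm, which is 60 mm of travel. Moving on to the button.

>>> drive_tool:
  commands:
    - [-0.31, 0.94, 0, 0, 0, 0]
    - [-0.31, 0.94, 0, 0, 0, 0]
    - [-0.31, 0.94, 0, 0, 0, 0]
    - [-0.31, 0.94, 0, 0, 0, 0]
    - [-0.31, 0.94, 0, 0, 0, 0]
    - [-0.31, 0.94, 0, 0, 0, 0]
    - [-0.31, 0.94, 0, 0, 0, 0]
    - [-0.31, 0.94, 0, 0, 0, 0]
    - [0, 0, 0, 0, 0, 0]
    - [0, 0, 0.6, 0, 0, 0]
    - [0, 0, 0.6, 0, 0, 0]
    - [0, 0, 0.5, 0, 0, 0]
    - [0, 0, 0, 0, 0, 0]

```text
time: 13.18
tool_pos: [0.484, 0.2969, 0.0698]
ee_rot: [-3.139, -0.006, -2.921]
wrist_force: [0.0, -0.4, 0.7]
width: 0.0006
finger_force: 0.0
```

>>> drive_tool:
  commands:
    - [-0.12, 0.05, 0, 0, 0, 0]
    - [0, 0, 0.06, 0, 0, 0]
    - [0, 0, 0.06, 0, 0, 0]
    - [0, 0, 0.06, 0, 0, 0]
    - [0, 0, 0.06, 0, 0, 0]
    - [0, 0, 0.06, 0, 0, 0]
    - [0, 0, 0.06, 0, 0, 0]
    - [0, 0, 0, 0, 0, 0]
    - [0, 0, 0, 0, 0, 0]

```text
time: 14.3
tool_pos: [0.4903, 0.3022, 0.059]
ee_rot: [3.141, 0.0, -2.92]
wrist_force: [-0.6, -0.6, 2.6]
width: 0.0008
finger_force: 1.6
```

>>> drive_tool:
  commands:
    - [0, 0, 0.06, 0, 0, 0]
    - [0, 0, 0.06, 0, 0, 0]
    - [0, 0, 0, 0, 0, 0]
    - [0, 0, 0, 0, 0, 0]

```text
time: 14.8
tool_pos: [0.4904, 0.3022, 0.0561]
ee_rot: [3.141, 0.001, -2.92]
wrist_force: [-4.7, -1.6, 11.2]
width: 0.0003
finger_force: 5.9
```

The force is 11 N at z = 56 mm, so the button is fully down. Lifting off.

>>> drive_tool:
  commands:
    - [0, 0, -0.2, 0, 0, 0]
    - [0, 0, -0.6, 0, 0, 0]
    - [0, 0, -0.8, 0, 0, 0]
    - [0, 0, -0.8, 0, 0, 0]
    - [0, 0, -0.8, 0, 0, 0]
    - [0, 0, 0, 0, 0, 0]
    - [0, 0, 0, 0, 0, 0]

```text
time: 15.68
tool_pos: [0.4898, 0.3018, 0.1799]
ee_rot: [-3.141, -0.002, -2.92]
wrist_force: [0.8, -0.3, -0.3]
width: 0.0002
finger_force: 0.0
```

Run:
```python
from h import *
s=snapshot("scene");cv2.imwrite("pics/s4.png",s["image"]);C=cloud(s).reshape(-1,3)
b=C[(np.hypot(C[:,0]-.488,C[:,1]-.299)<.012)&(C[:,2]<.08)];print("button z",np.nanmedian(b[:,2]),len(b),get_obs()["wrist_force"])
```

```text
button z 0.0618637452245413 77 [-0.77859923 -0.3107755  -0.47091736]
```

View pics/s4.png

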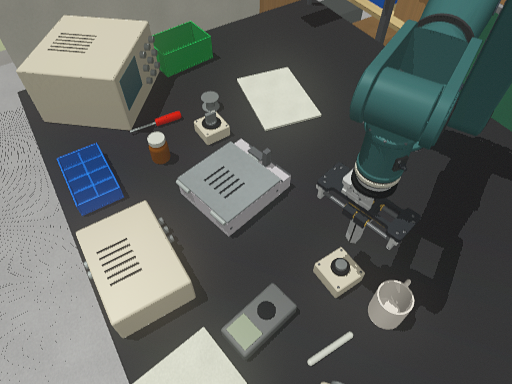

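The cover is shut (235,185), the bolt is across (265,155), the button is up at 62 mm (340,267), and the loose things have not moved.

```bash
python3 -c "
from bench import close_job
print(close_job())"
```

```text
the job is handed in; nothing more can be done
None
```

The cover is shut, the bolt is fully across and the start button was pressed and came back up; nothing else looked disturbed in the last picture, and the job was handed in at about 16 s, with no verdict returned.

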